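Shut the lamp cover of a microscope light source with its quarter-turn stud

TASK

The lamp in the microscope's light source has been changed: swing its lamp cover down shut, then push the sprung wing stud in and turn it clockwise, feeling for its slot, until it locks and stays drawn in by itself. Do not force the stud, let go of everything at the end, and leave the other things on the bench and on the light source where they are.

Things in the scene. Friction and masses are not known exactly. Their poses are not given: they have to be found in the camera images.
- unit: The light source: a heavy white metal bench box that does not move, 260 mm deep (its x), 190 mm wide (its y), 120 mm high. Origin: centre of its underside, on the bench; z up; the front panel with knob and port faces its -x. The lamp compartment opens at the top of the front half, under the hinged cover; two small boxes stand on the top behind the hinge.
- cover (a joint): Angle of the hinged lamp cover, rad: 0 is shut, flat on the top of the box, larger is further open (up to 1.2). The hinge is stiff: the cover stays where it is left. About 3 N down on its free edge closes it.
- cover_hinge (a point): Middle of the cover's hinge line, 32 mm behind the box's centre (box +x) and 120 mm above the bench. The hinge line runs along the box's y.
- cover_edge (a point): Middle of the cover's free edge (nearest the box's front), on the outer face. The cover is a bare aluminium plate 148 mm (x) by 156 mm (y), 4 mm thick; this point lies 150 mm from the hinge line. Axes are the cover's: z is the outward normal of its outer face, x points from the free edge to the hinge.
- wing_top (a point): Centre of the top of the stud's steel wing, 32 mm long (this x), 9 mm thick (y), 22 mm tall (z, the stud's axis, out of the cover); under the wing a flange 25 mm in diameter. The axis stands on the cover's middle line, 117 mm from the hinge line. Stud fully out, this point is 42 mm above the cover's outer face (166 mm above the bench, cover shut); it sinks as the stud goes in.
- stud_in (a joint): How far the stud is pushed in, m: 0 is out. Its spring pushes back with 4 N at 0, 0.9 N more per mm. With the cover shut the pin meets the hidden receptacle at 0.5 to 2.5 mm unless over its slot. Once through, it is free to turn in the last 1.3 mm before it bottoms solidly at 10.3 to 12.3 mm. Let go, it rests at 5.5 to 8 mm if locked, 8.6 to 11 mm if part turned; else it springs out.
- stud_turn (a joint): Turn of the stud, rad, growing clockwise seen from above; 0: wing along the box's x. The receptacle floats, so the slot's direction is unknown: 0.05 to 1.15 rad clockwise of where the wing starts; the pin enters within about 0.06 rad of true. Pushed through, it turns only clockwise, 1.4 to 1.6 rad from the slot to the locking groove, where it springs back out 3 mm; a stop is 0.15 rad beyond.
- pin: The cross pin at the stud's foot, 20 mm long (its x, in line with the wing), 4 mm thick; origin at its centre, on the stud's axis 52 mm below the top of the wing. Hidden when the cover is shut. More than 25 N on it damages the receptacle.
- slide_box: A flat grey and black slide box, 177 x 87 x 34 mm; origin at the centre of its underside. To be left alone.
- oil: A small brown oil bottle, 30 mm in diameter, 68 mm tall; origin at the centre of its underside. To be left alone.
- objective: A microscope objective standing on the bench, 30 mm in diameter, 46 mm tall; origin at the centre of its underside. To be left alone.
- petri: A covered petri dish, 93 mm in diameter, 15 mm tall; origin at the centre of its underside. To be left alone.
- carton: A white paper lamp carton with a grey band, 58 x 58 x 85 mm, standing on the light source behind the cover's hinge; origin at the centre of its underside. To be left alone.
- coverslips: A white cover-glass box, 52 x 52 x 18 mm, on the light source behind the hinge; origin at the centre of its underside. To be left alone.
- driver: A screwdriver lying on the bench, 150 mm long; origin at the centre of its underside (of the whole tool). To be left alone.

How it is judged (in metres and radians):
On the way:
1. the cover is swung down shut (value of joint cover below 0.03 rad), for 0.1 s.
At the end, for the whole second after the job is handed in: The cover is shut (within 0.03 rad), and the stud, let go and at rest, stays drawn in 5 to 8.4 mm with its pin sprung back into the locking groove, turned to at least 1.4 rad (value of joint cover below 0.03 rad and value of joint stud_in between 0.005 and 0.0084 m and value of joint stud_turn above 1.4 rad and linear speed of pin below 0.01 m/s); the robot touches nothing.
It fails at once if the stud is forced: more than 25 N on its cross pin (contact force between pin and anything else above 25 N).
It fails at once if one of the other things is shifted by more than 25 mm (distance of any of slide_box, oil, objective, petri, carton, coverslips, driver from where it was at the start of the episode above 0.025 m).
It also fails if it takes over 72 s, if anything falls off the work surface, if the arm or the gripper's body presses on something with over 40 N, if the wrist force passes 120 N, or if a joint passes its speed limit or range.

ROBOT

A 7-joint arm with a two-finger parallel gripper is mounted at the origin on the work surface. World frame = base frame: x ahead of the robot, y to its left, z up, the work surface at z = 0. Lengths are in mm, angles in rad, forces in N, time in s.
With the tool pointing down it reaches from about 350 to 900 mm from the base axis. Payload 7.2 kg.
Tool frame: the origin (TCP) lies on the centre line of the jaws, within the pads' length; the fingertips stand 22 mm ahead of it and the grasp point (between the pads) lies 3 mm ahead of it; z points along the fingers, y is the direction in which the jaws open and shut (so a half turn about z gives the same grasp; the last joint's range is limited). The gripper opens to 85 mm and grips with 20 to 120 N. Pads are 22 mm wide; open, the fingers measure 114 mm over their backs; the gripper's body (76 mm by 85 mm) begins 54 mm behind the grasp point. The pads swing forward as they close: fully open they stand 13 mm farther back than shut.
Start: joints at [-1.383, 0.411, -0.013, 1.596, 0.006, 1.134, -0.082], TCP at [158.146, 604.663, 253.297] pointing down, gripper open.
Joint ranges: [-2.95, 2.95], [-0.29, 1.99], [-1.47, 1.44], [0.14, 2.54], [-1.03, 4.17], [0.13, 1.85], [-2.86, 2.86]. Speed limits (rad/s): [2.39, 2.39, 3.01, 3.01, 3.14, 3.14, 3.14].

INTERFACE

Orientations are given as a rotation vector (axis times angle).
In Python, from station import monitor, viewer, ticket, nets gives the robot as it stands.
- The arm moves only by the tool apply_moves, never from a script. Its argument "steps" is a list of rows, each a list of 7 numbers: the shift along the tool's x, y, z in m, then the turn, a rotation vector about the tool's x, y, z in degrees, then the finger opening in m, from 0 to 0.0854. A call has 1 to 20 rows; each row is the pose to reach, as a shift and turn from the pose commanded when the call began, along the tool's axes at that moment; what a row does not reach only later rows make up. A row lasts 1/10 s, in which the tool goes at most 50 mm and 8.59 degrees, less where a joint would pass 70% of its speed; a pose out of reach is approached as far as the arm can. A call with a gripper value outside its range is refused whole. The fingers move at their own pace and stop on an object; "force" is the grip in N (left out, the last holds). Time passes only in rows, so rows that repeat a pose let the fingers close. It gives the time, the measured TCP pose, the force and the opening at its end, in the units of the state.
- monitor.read_state(): the state, without advancing time (a new reading comes with each control period).
- viewer.capture(name): name is "scene" or "top" or "wrist"; returns the picture (480x640x3 uint8, blue, green, red); there is no depth.
- viewer.camera_model(name): a dict with "fx", "fy", "cx", "cy" (pixels), "world_to_cam" (4x4, takes a point from world to camera coordinates). Camera axes: x right, y down, z forward; pixel columns grow to the right and rows downward; lengths in mm; the calibration is good to about 2 mm. A picture is of the moment at which its call begins: read the wrist's pose just before it. camera_model takes no time and is no camera call; for the wrist camera it gives the pose at the moment of the call.
- ticket.sign_off(): hands the job in, once; it reports no verdict.
Trained networks look in the newest picture that a camera, given by its name, has taken for a name from the list of things; names that differ only in an ending like _2 or _b are one class to them, and where a whole thing is asked for, a point or a joint stands for the part that bears it (a point fixed in the world has none). Each returns a list of dicts, best first, with "score" (0 to 1); they miss things now and then, are a little off and sometimes report something else, mostly with a low value. They report only what shows in the picture. A call takes as long as a camera call.
- nets.recognise(name, camera): "rect" ([left, top, right, bottom] in pixels, round what is visible of it).
- nets.cut_out(name, camera): "mask" (480x640 bool, what is visible of it) and "rect" ([left, top, right, bottom] in pixels, round what is visible of it).
- nets.pinpoint(name, camera): "pixel" ([row, column] in pixels: a listed point, or the origin of a listed thing).
The state is a dict: "clock": time; "qpos": joint angles; "qd": joint speeds; "joint_efforts": joint torques, N m; "tool_pos": TCP position; "ee_rot": TCP orientation; "wrist_force": force on the tool from outside, world axes, zero at the start; "ft_torque": the same for the moment, N m; "gripper_width": finger opening in mm.
Only numpy, scipy, OpenCV 4.12 (cv2) and the standard library are available. Lean on these libraries where they do the work, as an engineer would, in place of code of your own. Each camera call takes 0.05 s, during which the arm holds its last target. There are 200 camera calls.

## Working session

There is one attempt and no reset: what is moved stays moved. The work goes in short steps, Python scripts to look and compute and a tool call to move; the robot and the scene stay as the last step left them, time stands still between calls to the robot, and variables do not carry over. Pictures are saved under pics/ and viewed, about 8 in all and at most 12, crops included, and the job is handed in when it is done.

Besides the shell and the picture viewer there is one more tool, called after ">>>" as name([rows], argument=value, ...), one row to a line, values as JSON. apply_moves: Moves the arm, as the interface text tells. Its arguments: {"type":"object","properties":{"steps":{"type":"array","items":{"type":"array","items":{"type":"number"}}},"force":{"type":"number"}},"required":["steps"]}

```bash
mkdir -p pics; python3 - <<'E'
from station import monitor, viewer, ticket, nets
import cv2,numpy as np
s=monitor.read_state();print(s)
for c in ("scene","top"):
    im=viewer.capture(c);cv2.imwrite(f"pics/{c}0.png",im)
    m=viewer.camera_model(c);print(c,m)
    for n in ("unit","cover_hinge","cover_edge","wing_top","pin","carton","coverslips"):
        r=nets.pinpoint(n,c);print(n,[(np.round(x["pixel"],1).tolist(),round(x["score"],2)) for x in r[:2]])
E
```

```text
{'clock': 0.0, 'qpos': array([-1.38320697,  0.41192949, -0.01271176,  1.59710534,  0.00560258,
        1.13429102, -0.08222516]), 'qd': array([ 0.00089164,  0.00137755, -0.00018047,  0.0011816 , -0.00020621,
       -0.0006419 , -0.0008348 ]), 'joint_efforts': array([-4.53204348e-05, -6.00636649e+01,  6.82351459e-01, -2.99402672e+01,
        1.39392656e-02,  1.08350426e-02, -5.53101074e-06]), 'tool_pos': array([158.0476478 , 604.17985739, 252.40952347]), 'ee_rot': array([-4.00685424e-01, -3.11584018e+00,  2.66238140e-03]), 'wrist_force': array([-0.40124123, -0.4196405 ,  0.33853574]), 'ft_torque': array([ 0.02919941, -0.02721347, -0.01555629]), 'gripper_width': 85.56104519591089}
scene {'fx': 566.7476426034359, 'fy': 566.7476426034359, 'cx': 329.53576347266545, 'cy': 237.4482812317497, 'world_to_cam': array([[-1.48953352e-01,  9.88719254e-01,  1.57205321e-02,
         5.53396869e+01],
       [ 6.74565240e-01,  1.13223828e-01, -7.29480707e-01,
        -3.24147362e+02],
       [-7.23031559e-01, -9.80540717e-02, -6.83820710e-01,
         1.39647191e+03],
       [ 0.00000000e+00,  0.00000
[... 361 characters left out ...]
92809044, 'cx': 315.56588345248997, 'cy': 243.77721605538505, 'world_to_cam': array([[-1.65607204e-02, -9.99857589e-01, -3.24714540e-03,
         7.96176626e+01],
       [-9.90068604e-01,  1.68518578e-02, -1.39571394e-01,
         5.86795907e+02],
       [ 1.39606238e-01,  9.03493880e-04, -9.90206686e-01,
         9.15591808e+02],
       [ 0.00000000e+00,  0.00000000e+00,  0.00000000e+00,
         1.00000000e+00]])}
unit [([216.7, 293.9], 0.85)]
cover_hinge [([190.5, 285.4], 0.65)]
cover_edge [([282.6, 226.5], 0.63), ([253.8, 302.1], 0.61)]
wing_top [([220.0, 289.4], 0.8), ([234.3, 378.4], 0.32)]
pin [([157.4, 299.7], 0.21)]
carton [([168.6, 256.2], 0.85)]
coverslips [([158.5, 301.6], 0.84)]
```

View pics/scene0.png

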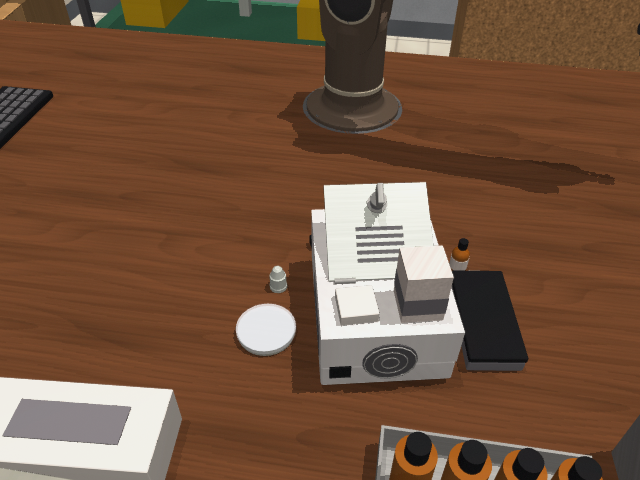

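View pics/top0.png

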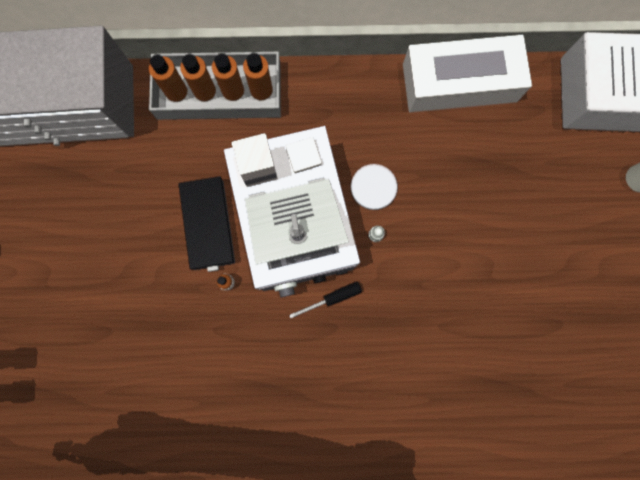

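The scene view shows the unit with its front toward the robot and the cover open; the stud is at (379,195). In the top view the box's top corners are about (225,151), (325,128), (358,265) and (257,288), and the stud is at (297,228). I'll fit the pose from these.

```bash
cat > h.py <<'E'
from station import monitor, viewer, ticket, nets
import numpy as np,cv2
from scipy.optimize import least_squares
from scipy.spatial.transform import Rotation as R
def proj(m,P):
    p=(m["world_to_cam"]@np.append(P,1))[:3]
    return np.array([m["fx"]*p[0]/p[2]+m["cx"],m["fy"]*p[1]/p[2]+m["cy"]])
def pts(x,y,yaw,a):
    c,s=np.cos(yaw),np.sin(yaw)
    W=lambda bx,by,bz:np.array([x+c*bx-s*by,y+s*bx+c*by,bz])
    # cover: distance d from hinge, height h over outer face (outer face 4 above hinge plane)
    C=lambda d,by,h:W(32-d*np.cos(a)+h*np.sin(a),by,120+d*np.sin(a)+h*np.cos(a))
    return W,C
E
python3 - <<'E'
from h import *
T=viewer.camera_model("top");S=viewer.camera_model("scene")
def res(p):
    W,C=pts(p[0]*100,p[1]*100,p[2],p[3]);r=[]
    def o(m,P,u,w=1):r.extend(w*(proj(m,P)-u))
    o(T,W(130,95,120),(225,151));o(T,W(130,-95,120),(325,128));o(T,W(-130,-95,120),(358,265));o(T,W(-130,95,120),(257,288))
    o(S,W(130,-95,0),(322,383));o(S,W(130,95,0),(453,377))
    o(S,C(150,-78,4),(324,187));o(S,C(150,78,4),(427,184))
    o(S,C(117,0,46),(379.5,192.6-7),.5);o(T,C(117,0,46),(289.4,220),.3)
    o(T,C(150,78,4),(253,263));o(T,C(150,-78,4),(345,244))
    return r
f=least_squares(res,[6.5,0.8,.2,.6],loss="soft_l1");print(f.x,f.cost);print(np.round(np.reshape(f.fun,(-1,2)),1))
W,C=pts(f.x[0]*100,f.x[1]*100,f.x[2],f.x[3])
print("edge",C(150,0,4),"wing",C(117,0,46))
W,C=pts(f.x[0]*100,f.x[1]*100,f.x[2],0);print("shut edge",C(150,0,4),"wing",C(117,0,46))
s=monitor.read_state();r=R.from_rotvec(s["ee_rot"]);print(r.as_matrix())
im=cv2.imread("pics/scene0.png");cv2.imwrite("pics/c1.png",cv2.resize(im[150:300,290:490],(800,600),interpolation=cv2.INTER_CUBIC))
E
```

```text
[6.45207602 1.15861607 0.21544893 0.48574977] 26.691448693038932
[[-2.2 -0.4]
 [-1.1 -0.4]
 [ 0.  -0.4]
 [-4.   1.4]
 [-1.1  4.2]
 [-2.5  3.8]
 [ 0.6 -3.9]
 [-0.1 -3.8]
 [ 0.9  2.4]
 [ 1.   1.1]
 [ 0.3  3. ]
 [ 1.9 -0. ]]
edge [548.71008781  94.74355087 193.56803073] wing [596.37339178 105.17445521 215.30292639]
shut edge [529.93570086  90.6348589  124.        ] wing [562.17275793  97.68979699 166.        ]
[[-9.67457632e-01  2.53033059e-01  1.84853757e-05]
 [ 2.53033060e-01  9.67457632e-01  3.49067302e-05]
 [-9.05126108e-06  3.84481938e-05 -9.99999999e-01]]
```

View pics/c1.png

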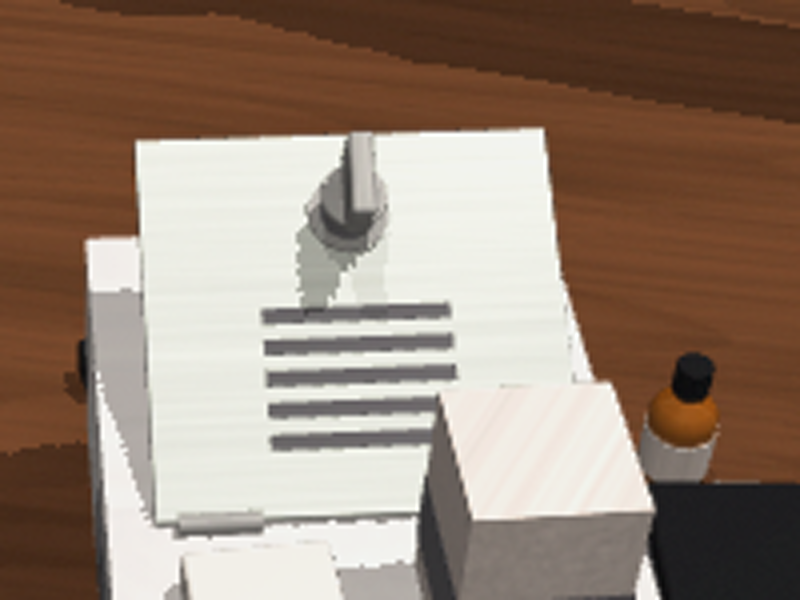

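The crop shows the wing roughly along the box's x, with its top centred near scene pixel (380,192.6). I'll refit and work out the pushing path.

```bash
python3 - <<'E'
from h import *
T=viewer.camera_model("top");S=viewer.camera_model("scene")
def res(p):
    W,C=pts(p[0]*100,p[1]*100,p[2],p[3]);r=[]
    def o(m,P,u,w=1):r.extend(w*(proj(m,P)-u))
    o(T,W(130,95,120),(225,151));o(T,W(130,-95,120),(325,128));o(T,W(-130,-95,120),(358,265));o(T,W(-130,95,120),(257,288))
    o(S,C(150,-78,4),(324.2,185.5));o(S,C(150,78,4),(426,182.2))
    o(S,C(117,0,46),(380,192.6));o(T,C(117,0,46),(289.4,220),.5)
    o(S,W(32,0,120),(380.6,284.9),.5);o(T,W(32,0,120),(285.4,190.5),.5)
    return r
f=least_squares(res,[6.5,0.8,.2,.6],loss="soft_l1");p=f.x;print(p,f.cost);print(np.round(np.reshape(f.fun,(-1,2)),1).tolist())
s=monitor.read_state();r=R.from_rotvec(s["ee_rot"]).inv()
for a in (p[3],.4,.3,.2,.1,0):
    W,C=pts(p[0]*100,p[1]*100,p[2],a)
    P=C(140,-50,4);print(round(a,3),P.round(1),"wing",C(117,0,46).round(1),"tool shift for tip there",(r.apply(P+[0,0,22]-s["tool_pos"])).round(1))
E
```

```text
[6.46772065 1.14363743 0.20783858 0.45792112] 12.292893311238512
[[-0.9, -1.7], [0.3, -1.0], [0.4, -0.8], [-3.8, 0.2], [-0.4, -1.0], [-0.1, -0.1], [0.1, -1.5], [2.3, 2.3], [0.9, -3.0], [0.4, -0.8]]
0.458 [567.3  46.5 185.5] wing [595.3 103.5 213. ] tool shift for tip there [-537.  -436.5   45.8]
0.4 [563.8  45.8 178.2] wing [590.2 102.4 207.9] tool shift for tip there [-533.8 -438.1   53.1]
0.3 [558.7  44.7 165.2] wing [582.  100.7 198.5] tool shift for tip there [-529.2 -440.4   66.1]
0.2 [554.9  43.9 151.7] wing [574.8  99.2 188.3] tool shift for tip there [-525.7 -442.1   79.6]
0.1 [552.5  43.4 138. ] wing [568.7  97.9 177.5] tool shift for tip there [-523.5 -443.2   93.3]
0 [551.4  43.2 124. ] wing [563.6  96.8 166. ] tool shift for tip there [-522.5 -443.7  107.3]
```

>>> apply_moves([
  [-0.535,-0.437,-0.03,0,0,-27,0],
  [-0.535,-0.437,-0.03,0,0,-27,0],
  [-0.535,-0.437,-0.03,0,0,-27,0],
  [-0.535,-0.437,-0.03,0,0,-27,0],
  [-0.535,-0.437,-0.03,0,0,-27,0],
  [-0.535,-0.437,-0.03,0,0,-27,0],
  [-0.535,-0.437,-0.03,0,0,-27,0],
  [-0.535,-0.437,-0.03,0,0,-27,0],
  [-0.535,-0.437,-0.03,0,0,-27,0],
  [-0.535,-0.437,-0.03,0,0,-27,0],
  [-0.535,-0.437,-0.03,0,0,-27,0],
  [-0.535,-0.437,-0.03,0,0,-27,0],
  [-0.535,-0.437,-0.03,0,0,-27,0],
  [-0.535,-0.437,-0.03,0,0,-27,0],
  [-0.535,-0.437,-0.03,0,0,-27,0],
  [-0.535,-0.437,-0.03,0,0,-27,0],
  [-0.535,-0.437,-0.03,0,0,-27,0],
  [-0.535,-0.437,-0.03,0,0,-27,0],
  [-0.535,-0.437,-0.03,0,0,-27,0],
  [-0.535,-0.437,-0.03,0,0,-27,0],
], force=30)

```text
clock: 2.8
tool_pos: [564.9, 47.4, 283.4]
ee_rot: [-0.34, 3.123, 0.0]
wrist_force: [0.4, 0.3, 0.6]
gripper_width: 0.1
```

>>> apply_moves([
  [0,0,0.04,0,0,0,0],
  [0,0,0.065,0,0,0,0],
  [0.001,0,0.075,0,0,0,0],
  [0.003,0,0.082,0,0,0,0],
  [0.006,0,0.089,0,0,0,0],
  [0.009,0,0.096,0,0,0,0],
  [0.011,0,0.103,0,0,0,0],
  [0.013,0,0.11,0,0,0,0],
  [0.014,0,0.116,0,0,0,0],
  [0.015,0,0.122,0,0,0,0],
  [0.015,0,0.127,0,0,0,0],
  [0.015,0,0.13,0,0,0,0],
])

```text
clock: 4.0
tool_pos: [550.2, 43.2, 152.6]
ee_rot: [0.337, -3.122, 0.0]
wrist_force: [-0.4, -0.2, 0.1]
gripper_width: 0.0
```

```bash
python3 - <<'E'
from h import *
s=monitor.read_state();print(s["qpos"].round(2),s["wrist_force"])
cv2.imwrite("pics/s1.png",viewer.capture("scene")[130:280,280:480].repeat(4,0).repeat(4,1))
E
```

```text
[-0.37  0.4   0.27  1.9  -0.14  0.86  1.75] [-0.42237253 -0.22358013  0.09476672]
```

View pics/s1.png

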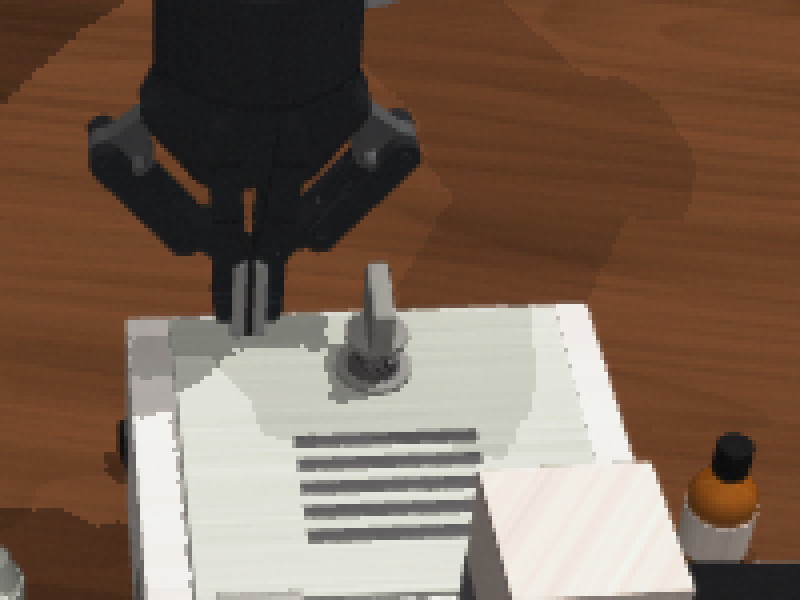

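The cover is nearly down; the fingertips are on it at (250,330) in the crop. I'll press on until the force rises.

>>> apply_moves([
  [0,0,0.003,0,0,0,0],
  [0,0,0.005,0,0,0,0],
  [0,0,0.007,0,0,0,0],
  [0,0,0.007,0,0,0,0],
])

```text
clock: 4.45
tool_pos: [550.6, 43.3, 146.2]
ee_rot: [-0.338, 3.123, 0.0]
wrist_force: [0.2, -0.1, -0.0]
gripper_width: 0.0
```

>>> apply_moves([
  [0,0,0.001,0,0,0,0],
  [0,0,0.002,0,0,0,0],
  [0,0,0.002,0,0,0,0],
])

```text
clock: 4.75
tool_pos: [550.7, 43.3, 145.9]
ee_rot: [-0.337, 3.123, 0.001]
wrist_force: [-5.9, -0.8, 15.8]
gripper_width: -0.0
```

>>> apply_moves([
  [0,0,-0.04,0,0,0,0],
  [0,0,-0.09,0,0,0,0.05],
  [-0.024,0.0494,-0.09,0,0,0,0.05],
  [-0.024,0.0494,-0.09,0,0,0,0.05],
  [-0.024,0.0494,-0.09,0,0,0,0.05],
  [-0.024,0.0494,-0.09,0,0,0,0.05],
])

```text
clock: 5.35
tool_pos: [562.9, 96.0, 233.6]
ee_rot: [0.337, -3.122, 0.001]
wrist_force: [0.1, 0.6, -0.4]
gripper_width: 49.5
```

```bash
python3 - <<'E'
from h import *
ms={}
for c in ("scene","top","wrist"):
    ms[c]=viewer.camera_model(c);im=viewer.capture(c);cv2.imwrite(f"pics/{c}2.png",im)
    for n in ("wing_top","cover_edge"):
        r=nets.pinpoint(n,c);
        for x in r[:2]:
            m=ms[c];px=x["pixel"][::-1];M=m["world_to_cam"];z=166 if n=="wing_top" else 124
            d=M[:3,:3].T@np.array([(px[0]-m["cx"])/m["fx"],(px[1]-m["cy"])/m["fy"],1]);o=-M[:3,:3].T@M[:3,3]
            print(c,n,np.round(px,1),round(x["score"],2),(o+d*(z-o[2])/d[2]).round(1))
print(monitor.read_state()["tool_pos"],proj(ms["wrist"],[563.6,96.8,166]))
E
```

```text
scene wing_top [371.7 203.1] 0.52 [567.   91.8 166. ]
scene cover_edge [367.9 209.1] 0.69 [532.2  85.1 124. ]
wrist wing_top [318.2 275.4] 0.69 [564.8  94.5 166. ]
wrist wing_top [319.  405.8] 0.5 [642.3 111.5 166. ]
wrist cover_edge [319.6 195.9] 0.92 [533.9  88.2 124. ]
[563.40085526  96.39170954 234.25338937] [323.2121292 274.0810078]
```

View pics/wrist2.png

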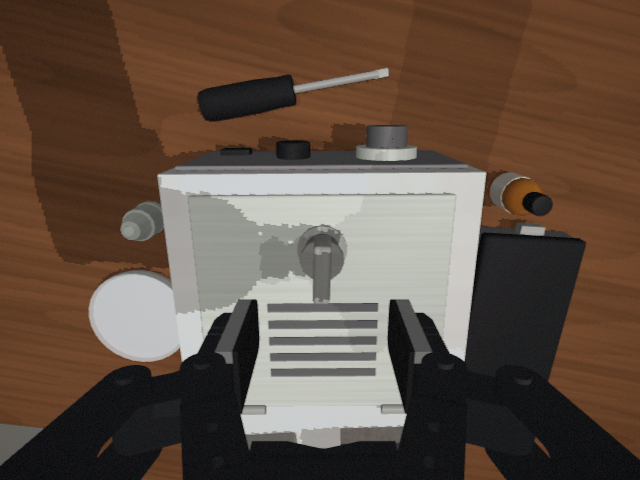

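The wrist view shows the cover shut and square to the tool. The wing top runs from about (321,252) to (321,300), within 1 mm of the jaw centre. Next I'll descend and grip.

>>> apply_moves([
  [-0.001,-0.001,0.03,0,0,0,0.035],
  [-0.001,-0.001,0.05,0,0,0,0.035],
  [-0.001,-0.001,0.065,0,0,0,0.035],
  [-0.001,-0.001,0.065,0,0,0,0.03],
  [-0.001,-0.001,0.065,0,0,0,0.02],
  [-0.001,-0.001,0.065,0,0,0,0.012],
  [-0.001,-0.001,0.065,0,0,0,0],
  [-0.001,-0.001,0.065,0,0,0,0],
  [-0.001,-0.001,0.065,0,0,0,0],
], force=40)

```text
clock: 6.7
tool_pos: [565.4, 95.7, 170.2]
ee_rot: [-0.337, 3.121, 0.0]
wrist_force: [1.7, -1.5, 4.0]
gripper_width: 7.8
```

>>> apply_moves([
  [0,0,0.001,0,0,0,0],
  [0,0,0.001,0,0,0,0],
  [0,0,0.001,0,0,0,0],
])

```text
clock: 7.0
tool_pos: [565.3, 95.7, 168.7]
ee_rot: [-0.337, 3.122, -0.0]
wrist_force: [2.4, -2.2, 4.9]
gripper_width: 8.1
```

>>> apply_moves([
  [0,0,0.001,0,0,0,0],
  [0,0,0.001,0,0,0,0],
  [0,0,0.001,0,0,0,0],
])

```text
clock: 7.3
tool_pos: [565.3, 95.7, 167.8]
ee_rot: [-0.337, 3.122, -0.0]
wrist_force: [3.2, -2.9, 6.6]
gripper_width: 7.8
```

>>> apply_moves([
  [0,0,0.001,0,0,0,0],
  [0,0,0.001,0,0,0,0],
  [0,0,0.001,0,0,0,0],
])

```text
clock: 7.6
tool_pos: [565.3, 95.7, 166.8]
ee_rot: [-0.337, 3.122, -0.0]
wrist_force: [2.6, -2.5, 4.9]
gripper_width: 7.8
```

>>> apply_moves([
  [0,0,0.001,0,0,0,0],
  [0,0,0.001,0,0,0,0],
  [0,0,0.001,0,0,0,0],
])

```text
clock: 7.9
tool_pos: [565.4, 95.7, 166.2]
ee_rot: [-0.337, 3.122, -0.0]
wrist_force: [1.8, -2.4, 10.3]
gripper_width: 7.9
```

>>> apply_moves([
  [0,0,0.001,0,0,0,0],
  [0,0,0.001,0,0,0,0],
  [0,0,0.001,0,0,0,0],
])

```text
clock: 8.2
tool_pos: [565.4, 95.7, 165.0]
ee_rot: [-0.337, 3.122, -0.0]
wrist_force: [1.6, -2.5, 7.9]
gripper_width: 7.8
```

```bash
python3 - <<'E'
from h import *
for c in ("scene","wrist"):
    im=viewer.capture(c);cv2.imwrite(f"pics/{c}3.png",im)
s=monitor.read_state();print(s["tool_pos"],s["wrist_force"],s["ft_torque"])
a=cv2.imread("pics/scene3.png")[140:260,310:450];a=cv2.resize(a,(700,600))
cv2.imwrite("pics/c3.png",a)
E
```

```text
[565.33764225  95.70496027 164.99654603] [ 1.93595758 -2.91981925  8.35678272] [-0.58402557 -0.37701374 -0.10762622]
```

View pics/c3.png

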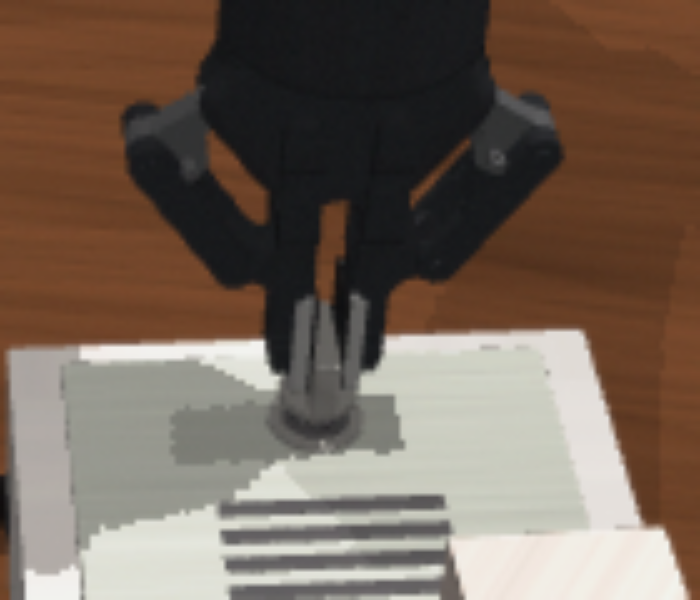

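Force so far matches the spring alone, so the pin may already be in the slot. I'll carry on gently.

>>> apply_moves([
  [0,0,0.001,0,0,0,0],
  [0,0,0.001,0,0,0,0],
  [0,0,0.001,0,0,0,0],
])

```text
clock: 8.6
tool_pos: [565.4, 95.7, 164.5]
ee_rot: [-0.337, 3.122, 0.0]
wrist_force: [0.9, -2.8, 12.1]
gripper_width: 8.1
```

>>> apply_moves([
  [0,0,0.001,0,0,0,0],
  [0,0,0.001,0,0,0,0],
  [0,0,0.001,0,0,0,0],
])

```text
clock: 8.9
tool_pos: [565.4, 95.7, 163.8]
ee_rot: [-0.336, 3.121, 0.001]
wrist_force: [-2.0, -3.1, 14.9]
gripper_width: 7.8
```

>>> apply_moves([
  [0,0,0.001,0,0,0,0],
  [0,0,0.001,0,0,0,0],
  [0,0,0.001,0,0,0,0],
])

```text
clock: 9.2
tool_pos: [565.4, 95.7, 162.9]
ee_rot: [-0.336, 3.121, 0.001]
wrist_force: [-0.7, -3.5, 15.4]
gripper_width: 8.0
```

```bash
python3 - <<'E'
from h import *
ims=[]
a=viewer.capture("wrist");m=viewer.camera_model("wrist");cv2.imwrite("pics/wrist4.png",a)
b=viewer.capture("scene");cv2.imwrite("pics/scene4.png",b)
S=viewer.camera_model("scene")
for h in (166,163,159,155): print(h,proj(m,[564.5,95.8,h]).round(1),proj(S,[564.5,95.8,h]).round(1), proj(m,[564.5+15.6,95.8+3.3,h]).round(1),proj(m,[564.5-15.6,95.8-3.3,h]).round(1))
u=cv2.resize(a[180:420,200:440],(600,600),interpolation=cv2.INTER_CUBIC)
v=cv2.resize(b[170:290,360:400],(200,600),interpolation=cv2.INTER_CUBIC)
cv2.imwrite("pics/c4.png",np.hstack([u,v]))
s=monitor.read_state();print(s["ft_torque"],s["wrist_force"])
E
```

```text
166 [321.5 354.7] [374.5 202.3] [321.2 394.6] [321.7 311.8]
163 [321.5 349.6] [374.3 203.9] [321.3 388.8] [321.7 307.4]
159 [321.6 343. ] [374.1 205.9] [321.3 381.4] [321.8 301.8]
155 [321.6 336.8] [374.  207.9] [321.4 374.4] [321.8 296.5]
[-0.69844082  0.19171894 -0.15838166] [-0.62248327 -3.99178119 15.41627495]
```

View pics/c4.png

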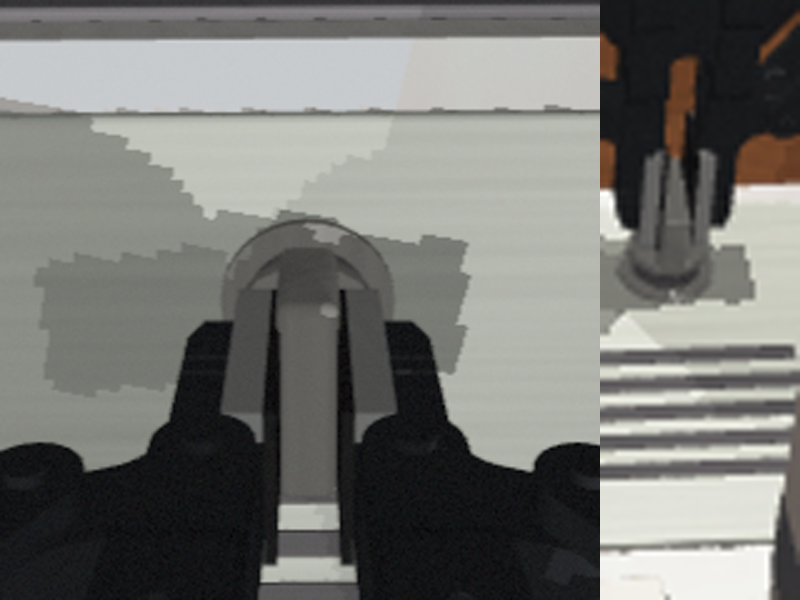

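The wing top spans wrist rows 301 to 380, which puts it about 159 mm high. The stud is therefore about 7 mm in and already through the slot. I'll centre it slightly and go on to the bottom.

>>> apply_moves([
  [0,-0.0002,0,0,0,1,0],
  [0,-0.0003,0,0,0,2,0],
  [0,-0.0003,0,0,0,2,0],
])

```text
clock: 9.6
tool_pos: [565.4, 95.7, 162.7]
ee_rot: [-0.282, 3.127, 0.001]
wrist_force: [0.4, -2.7, 14.1]
gripper_width: 8.0
```

```bash
python3 -c "
from h import *
s=monitor.read_state();print(s['ft_torque'],s['wrist_force'],s['tool_pos'],s['ee_rot'])"
```

```text
[-0.52309846  0.09707087 -0.13638856] [ 0.35082538 -2.69210938 14.1070852 ] [565.40302371  95.65449675 162.67126514] [-2.81518296e-01  3.12697231e+00  8.63350596e-04]
```

>>> apply_moves([
  [0,0,0.001,0,0,0,0],
  [0,0,0.001,0,0,0,0],
  [0,0,0.001,0,0,0,0],
])

```text
clock: 9.9
tool_pos: [565.4, 95.7, 161.6]
ee_rot: [-0.283, 3.127, 0.001]
wrist_force: [-0.0, -1.7, 13.4]
gripper_width: 7.9
```

>>> apply_moves([
  [0,0,0.001,0,0,0,0],
  [0,0,0.001,0,0,0,0],
  [0,0,0.001,0,0,0,0],
])

```text
clock: 10.2
tool_pos: [565.4, 95.7, 160.7]
ee_rot: [-0.282, 3.127, 0.001]
wrist_force: [0.1, -2.9, 14.1]
gripper_width: 7.6
```

>>> apply_moves([
  [0,0,0.001,0,0,0,0],
  [0,0,0.001,0,0,0,0],
  [0,0,0.001,0,0,0,0],
])

```text
clock: 10.5
tool_pos: [565.4, 95.7, 159.8]
ee_rot: [-0.282, 3.127, 0.001]
wrist_force: [-0.4, -1.4, 15.0]
gripper_width: 7.8
```

>>> apply_moves([
  [0,0,0.0007,0,0,0,0],
  [0,0,0.0007,0,0,0,0],
  [0,0,0.0007,0,0,0,0],
])

```text
clock: 10.8
tool_pos: [565.5, 95.7, 159.2]
ee_rot: [-0.282, 3.127, 0.001]
wrist_force: [-0.7, -2.3, 15.3]
gripper_width: 7.9
```

>>> apply_moves([
  [0,0,0.0006,0,0,0,0],
  [0,0,0.0006,0,0,0,0],
  [0,0,0.0006,0,0,0,0],
])

```text
clock: 11.1
tool_pos: [565.4, 95.7, 158.7]
ee_rot: [-0.282, 3.127, 0.001]
wrist_force: [-1.7, -3.2, 16.3]
gripper_width: 8.0
```

>>> apply_moves([
  [0,0,0.0005,0,0,0,0],
  [0,0,0.0005,0,0,0,0],
  [0,0,0.0005,0,0,0,0],
])

```text
clock: 11.4
tool_pos: [565.4, 95.7, 158.3]
ee_rot: [-0.282, 3.127, 0.001]
wrist_force: [-2.0, -3.1, 17.3]
gripper_width: 7.7
```

>>> apply_moves([
  [0,0,0.0004,0,0,0,0],
  [0,0,0.0004,0,0,2,0],
  [0,0,0.0004,0,0,4,0],
  [0,0,0.0004,0,0,6,0],
  [0,0,0.0004,0,0,6,0],
])

```text
clock: 11.9
tool_pos: [565.5, 95.8, 158.2]
ee_rot: [-0.117, 3.137, 0.002]
wrist_force: [-2.2, -3.0, 20.0]
gripper_width: 8.0
```

```bash
python3 -c "
from h import *
s=monitor.read_state();print(s['ft_torque'],s['wrist_force'],s['tool_pos'],s['ee_rot'])"
```

```text
[-0.59437059  0.638204    0.00736854] [-2.21404364 -2.96576998 20.01870082] [565.48223364  95.83071093 158.18079422] [-1.16899273e-01  3.13708781e+00  1.69723917e-03]
```

>>> apply_moves([
  [0,0,0,0,0,4,0],
  [0,0,0,0,0,8,0],
  [0,0,0,0,0,12,0],
  [0,0,0,0,0,16,0],
  [0,0,0,0,0,20,0],
  [0,0,0,0,0,24,0],
  [0,0,0,0,0,28,0],
  [0,0,0,0,0,32,0],
  [0,0,0,0,0,32,0],
])

```text
clock: 12.8
tool_pos: [565.6, 96.3, 158.2]
ee_rot: [0.754, 3.048, 0.004]
wrist_force: [-2.6, -0.9, 20.6]
gripper_width: 7.9
```

```bash
cat > r.py <<'E'
from h import *
s=monitor.read_state();r=R.from_rotvec(s["ee_rot"]);x=r.as_matrix()[:,0];y=r.as_matrix()[:,1]
cw=(np.degrees(.208)-np.degrees(np.arctan2(-x[1],-x[0])))
print("cw deg",cw.round(1),s['tool_pos'].round(1),"F",s['wrist_force'].round(1),"Ftool",r.inv().apply(s['wrist_force']).round(1),"T",s['ft_torque'].round(2),s["gripper_width"],s["qpos"].round(2))
E
python3 r.py
```

```text
cw deg 39.7 [565.6  96.3 158.2] F [-2.6 -0.9 20.6] Ftool [  1.8  -2.  -20.7] T [-0.3   0.5   0.02] 7.854626883390384 [-0.57  0.44  0.42  1.85 -0.23  0.89  1.04]
```

>>> apply_moves([
  [0,0,0,0,0,4,0],
  [0,0,0,0,0,8,0],
  [0,0,0,0,0,12,0],
  [0,0,0,0,0,16,0],
  [0,0,0,0,0,20,0],
  [0,0,0,0,0,24,0],
  [0,0,0,0,0,28,0],
  [0,0,-0.0003,0,0,32,0],
  [0,0,-0.0006,0,0,36,0],
  [0,0,-0.0006,0,0,36,0],
])

```text
clock: 13.8
tool_pos: [566.0, 96.6, 158.2]
ee_rot: [1.658, 2.666, 0.005]
wrist_force: [1.1, -0.1, 15.3]
gripper_width: 8.2
```

```bash
python3 r.py
```

```text
cw deg 75.7 [566.   96.6 158.2] F [ 1.1 -0.1 15.3] Ftool [ -0.5   1.  -15.3] T [-0.03 -0.17 -0.05] 8.15523803870833 [-0.68  0.47  0.58  1.86 -0.32  0.91  0.5 ]
```

>>> apply_moves([
  [0,0,-0.0005,0,0,2,0],
  [0,0,-0.001,0,0,3,0],
  [0,0,-0.001,0,0,3,0],
])

```text
clock: 14.1
tool_pos: [566.0, 96.6, 159.2]
ee_rot: [1.725, 2.623, 0.005]
wrist_force: [0.8, 0.2, 13.4]
gripper_width: 8.0
```

```bash
python3 r.py
```

```text
cw deg 78.6 [566.   96.6 159.2] F [ 0.8  0.2 13.4] Ftool [ -0.1   0.8 -13.4] T [-0.05 -0.36  0.02] 8.008525582287078 [-0.69  0.47  0.59  1.86 -0.33  0.91  0.46]
```

>>> apply_moves([
  [0,0,0,0,0,2,0],
  [0,0,0,0,0,4,0],
  [0,0,0,0,0,4,0],
])

```text
clock: 14.4
tool_pos: [566.1, 96.6, 159.1]
ee_rot: [1.817, 2.561, 0.005]
wrist_force: [1.1, 1.5, 13.7]
gripper_width: 8.0
```

```bash
python3 r.py
```

```text
cw deg 82.6 [566.1  96.6 159.1] F [ 1.1  1.5 13.7] Ftool [  1.    1.6 -13.7] T [ 0.05 -0.31  0.  ] 8.004715098703839 [-0.71  0.47  0.61  1.86 -0.34  0.91  0.4 ]
```

>>> apply_moves([
  [0,0,-0.0007,0,0,0,0],
  [0,0,-0.0007,0,0,2,0],
  [0,0,-0.0007,0,0,2,0],
])

```text
clock: 14.7
tool_pos: [566.1, 96.7, 159.7]
ee_rot: [1.861, 2.529, 0.005]
wrist_force: [2.3, 0.0, 12.0]
gripper_width: 7.9
```

```bash
python3 r.py
```

```text
cw deg 84.6 [566.1  96.7 159.7] F [ 2.3  0.  12. ] Ftool [ -0.7   2.3 -12. ] T [ 0.06 -0.44 -0.01] 7.857452721208016 [-0.71  0.48  0.62  1.86 -0.34  0.91  0.37]
```

>>> apply_moves([
  [0,0,0,0,0,2,0],
  [0,0,0,0,0,4,0],
  [0,0,0,0,0,4,0],
])

```text
clock: 15.0
tool_pos: [566.1, 96.7, 159.7]
ee_rot: [1.948, 2.463, 0.006]
wrist_force: [0.6, 0.8, 12.5]
gripper_width: 7.8
```

```bash
python3 r.py
```

```text
cw deg 88.6 [566.1  96.7 159.7] F [ 0.6  0.8 12.5] Ftool [  0.6   0.8 -12.5] T [-0.01 -0.45  0.03] 7.822338741006131 [-0.72  0.48  0.64  1.86 -0.35  0.92  0.31]
```

>>> apply_moves([
  [0,0,-0.0005,0,0,0,0],
  [0,0,-0.001,0,0,0,0],
  [0,0,-0.001,0,0,0,0],
])

```text
clock: 15.3
tool_pos: [566.2, 96.7, 160.7]
ee_rot: [1.947, 2.464, 0.006]
wrist_force: [2.4, 0.2, 12.6]
gripper_width: 8.1
```

```bash
python3 r.py
```

```text
cw deg 88.5 [566.2  96.7 160.7] F [ 2.4  0.2 12.6] Ftool [ -0.3   2.4 -12.6] T [ 0.05 -0.5  -0.03] 8.065868732153342 [-0.72  0.48  0.64  1.86 -0.35  0.92  0.31]
```

>>> apply_moves([
  [0,0,-0.0005,0,0,0,0],
  [0,0,-0.001,0,0,0,0],
  [0,0,-0.001,0,0,0,0],
])

```text
clock: 15.6
tool_pos: [566.1, 96.7, 161.7]
ee_rot: [1.947, 2.464, 0.006]
wrist_force: [2.5, 0.4, 11.7]
gripper_width: 8.0
```

>>> apply_moves([
  [0,0,-0.0005,0,0,0,0],
  [0,0,-0.001,0,0,0,0],
  [0,0,-0.001,0,0,0,0],
])

```text
clock: 15.9
tool_pos: [566.1, 96.7, 162.5]
ee_rot: [1.947, 2.464, 0.005]
wrist_force: [2.3, 1.1, 9.8]
gripper_width: 8.2
```

```bash
python3 r.py
```

```text
cw deg 88.5 [566.1  96.7 162.5] F [2.3 1.1 9.8] Ftool [ 0.5  2.5 -9.8] T [ 0.02 -0.63 -0.05] 8.234624619935234 [-0.73  0.48  0.64  1.85 -0.35  0.92  0.31]
```

>>> apply_moves([
  [0,0,-0.0005,0,0,0,0],
  [0,0,-0.001,0,0,0,0],
  [0,0,-0.001,0,0,0,0],
])

```text
clock: 16.2
tool_pos: [566.0, 96.7, 162.7]
ee_rot: [1.946, 2.464, 0.004]
wrist_force: [5.6, 0.7, 1.4]
gripper_width: 8.1
```

>>> apply_moves([
  [0,0,-0.0005,0,0,0,0],
  [0,0,-0.001,0,0,0,0],
  [0,0,-0.001,0,0,0,0],
])

```text
clock: 16.5
tool_pos: [565.9, 96.7, 162.8]
ee_rot: [1.946, 2.464, 0.003]
wrist_force: [8.9, 1.1, -6.5]
gripper_width: 7.8
```

```bash
python3 r.py
```

```text
cw deg 88.5 [565.9  96.7 162.8] F [ 8.9  1.1 -6.5] Ftool [-1.   8.9  6.5] T [ 0.3  -2.15  0.01] 7.795793272156405 [-0.73  0.48  0.64  1.85 -0.35  0.92  0.31]
```

The stud holds firmly about 4.5 mm above bottom, which means it is in the locking groove. I'll relax, let go and lift away.

>>> apply_moves([
  [0,0,0.001,0,0,0,0],
  [0,0,0.001,0,0,0,0],
  [0,0,0.001,0,0,0,0.012],
  [0,0,0.001,0,0,0,0.02],
  [0,0,0.001,0,0,0,0.03],
  [0,0,-0.005,0,0,0,0.03],
  [0,0,-0.03,0,0,0,0.03],
  [0,0,-0.07,0,0,0,0.03],
  [0,0,-0.07,0,0,0,0.03],
  [0,0,-0.07,0,0,0,0.03],
])

```text
clock: 17.5
tool_pos: [564.8, 95.7, 234.3]
ee_rot: [1.948, 2.464, 0.003]
wrist_force: [-1.2, -0.1, 0.7]
gripper_width: 29.9
```

```bash
python3 - <<'E'
from h import *
m=viewer.camera_model("wrist");a=viewer.capture("wrist");b=viewer.capture("scene");S=viewer.camera_model("scene")
cv2.imwrite("pics/w5.png",a);cv2.imwrite("pics/s5.png",b)
c,s=np.cos(.208),np.sin(.208)
for n in ("wrist","scene"):print(n,[(np.round(x["pixel"][::-1],1),x["score"]) for x in nets.pinpoint("wing_top",n)[:2]])
for h in (166,162,159,155):
    P=np.array([564.8,96,h]);d=np.array([-s,c,0])*16
    print(h,proj(m,P).round(1),proj(m,P+d).round(1),proj(m,P-d).round(1),proj(S,P).round(1))
cv2.imwrite("pics/c5.png",np.hstack([cv2.resize(a,(400,300)),cv2.resize(b[140:290,310:510],(400,300))]))
E
python3 r.py
```

```text
wrist [(array([322.1, 265.9]), 0.75)]
scene [(array([375.4, 203.4]), 0.63)]
166 [324.4 272.7] [325.2 242.4] [323.6 301.6] [374.6 202.5]
162 [324.3 269.7] [325.2 239.9] [323.6 298.1] [374.4 204.5]
159 [324.3 267.5] [325.1 238. ] [323.5 295.5] [374.2 206. ]
155 [324.3 264.6] [325.1 235.6] [323.5 292.3] [374.1 208. ]
cw deg 88.6 [563.9  95.7 232.3] F [-1.1 -0.3 -0.4] Ftool [ 0.  -1.1  0.4] T [ 0.   -0.01 -0.03] 30.062987003442235 [-0.77  0.39  0.68  1.79 -0.28  1.06  0.25]
```

View pics/w5.png

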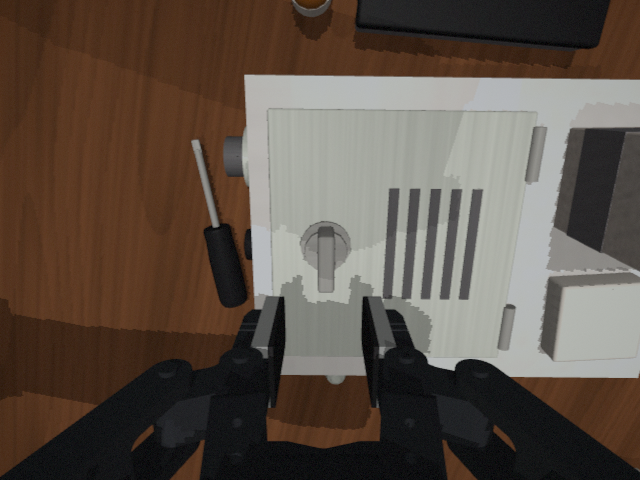

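View pics/c5.png

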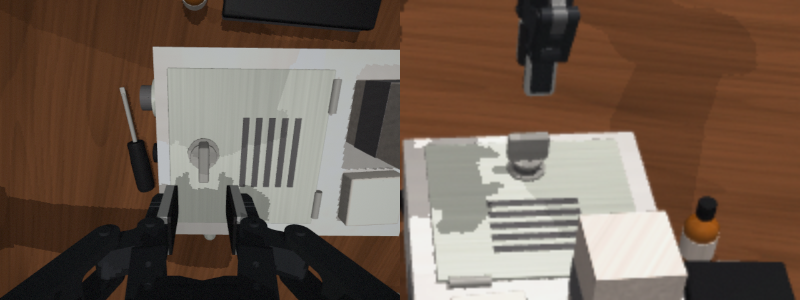

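```bash
python3 -c "
from station import ticket
print(ticket.sign_off())"
```

```text
the job is handed in; nothing more can be done
None
```

The cover is shut and the stud is locked in its groove. I handed the job in at about 18 s of the 72 s allowed. The sign-off gave no verdict, so this rests on my own checks.

- **Cover:** I pushed the cover down with closed fingertips until it met a solid stop at about 16 N. It looked flat in every later picture.
- **Pushing in:** The pin entered its slot almost where the wing started. I felt no receptacle face on the way in. The stud bottomed at about 20 N total at the wrist, of which I estimate about 15 N was the spring, leaving roughly 5 N on the pin.
- **Turning and locking:** I turned the wing clockwise to about 88.5° (1.54 rad). I then let it rise 4.5 mm, with the spring still pushing, until it came up against a firm stop. That is the 1.3 mm of free travel plus the 3 mm spring-back into the groove. A further upward pull of about 6.5 N did not move it.
- **After letting go:** The wing stayed drawn in and crosswise, and the wrist force was near zero with the gripper 70 mm clear. I saw nothing out of place around the unit.

**Less certain:** The camera estimate of the final depth was not tight. The wing top showed somewhere between 155 and 160 mm high, about 6 to 11 mm in. That alone does not rule out a part-turned stud, so the locked state rests on the force and travel readings.

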